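# Tighten the setting anvil's hold-down nut with an adjustable wrench

## Task

The big hold-down nut of the little eyelet-setting anvil has worked loose. Fit the adjustable wrench over it, roll the wrench's knurled worm until the jaws close snugly on two flats, then push the handle clockwise (seen from above) until the nut comes up tight, without forcing it, and leave the wrench lying snug on the nut. Turn the nut only with the wrench, and leave the things round about where they are.

Things in the scene. Friction and masses are not known exactly. Their poses are not given: they have to be found in the camera images.
- nut_centre (a point): Centre, half-way up, of the bright hex nut: 30 mm across flats, 34.6 mm across corners, 15 mm high, its top 20 mm over the worktop, on a stud 19 mm across that ends 24 mm over the worktop. x points at a corner, y squarely at a flat, z up.
- anvil: Setting anvil, fixed; origin under the nut. Its flat dark-green foot is 5 mm thick and reaches 92 mm from the origin along +y and 62 mm to either side; a pedestal under 30 mm in radius, 52 mm high, stands on it at (46, -70) mm.
- card_spinner: Rotary cord stand with arms, 264 mm high and 121 mm across, fixed at the right of the worktop: keep the arm clear of it.
- hold_nut (a joint): Rotation of the nut in rad: 0 = tight, against a firm stop; it starts loose at -0.70 to -0.45; grows as the nut is turned clockwise seen from above. Until it is tight it drags steadily with about 0.15 N m (1 N at wrench_push) and stays where it is left; at the stop 3 to 6 N at wrench_push is plenty, and over about 10 N would spread the jaws.
- wrench: Steel adjustable wrench, 210 mm long, 0.35 to 0.5 kg, lying flat. Origin at the underside, on the axis of a fitted nut: +x is the way the mouth opens, z up, fixed jaw face at y = +15 mm, moving jaw face at y = 15 mm minus the opening, bottom of the mouth at x = -20 mm. The jaws reach to x = +15 mm; the head is 14 mm thick and spans y = -32 to +37 mm down to x = -70 mm.
- wrench_mouth (a point): Point between the jaws, on the axis of a fitted nut, half-way up the head: wrench frame (0, 0, 7) mm. The wrench balances about 60 mm behind it, so with the jaws round the nut and the handle pointing roughly along the anvil's +y it lies level on the wide part of the foot, the handle reaching out over the worktop.
- wrench_grip (a point): Middle of the handle just behind the head, half-way up, near the balance point: wrench frame (-79.8, -14.3, 7) mm. The handle runs along (-0.966, -0.259, 0) to its end at (-192, -44) mm; it is 11 mm thick (1.5 to 12.5 mm over the underside) and 20 mm wide here: pinch it across its width.
- wrench_push (a point): Middle of the handle further out, half-way up: wrench frame (-141.6, -30.9, 7) mm, 145 mm from a fitted nut's axis; the handle is 23 mm wide here.
- worm_top (a point): Top of the knurled worm, a roller 18 mm in diameter and 20 mm long lying along the wrench's y: wrench frame (-40, 1, 19) mm, 5 mm proud of the head. A fingertip pressed on it with 8 to 12 N and dragged along the wrench's +x (to the mouth) closes the jaw, the other way opens it; closing takes 2 to 3 N at the rim (a spring in the head helps), opening 8 N; it stalls once the jaws are snug.
- wrench_worm (a joint): Rotation of the worm in rad, grows as its top rolls toward the mouth (closing): the opening is 36.5 mm at 0 and shrinks 4.5 mm a turn (0.716 mm a rad, 8 mm for 100 mm of drag).
- wrench_jaw (a joint): Opening between the jaws in m: starts at 0.035 to 0.0369, wider than the nut over its corners; about 0.030 when snug on the nut. The jaw follows the worm only and cannot be pushed along by itself with less than about 90 N.
- sage_tray_2: Bystander: sage-green jewellery tray with bracelets, 98 x 108 x 37 mm; origin under its centre.
- sage_tray_0: Bystander: a second sage-green jewellery tray, 98 x 108 x 37 mm; origin under its centre.
- spool_navy: Bystander: spool of navy thread, 49 mm across, 32 mm high; origin under its centre.
- spool_sage: Bystander: spool of sage-green thread, 55 mm across, 30 mm high; origin under its centre.
- eyelet_tin: Bystander: round pale tin, 62 mm across, 23 mm high; origin under its centre.
- thread_block: Bystander: yellow grooved beeswax block, 30 x 46 x 18 mm; origin under its centre.
- chalk: Bystander: blue tailor chalk, 24 x 45 x 9 mm; origin under its centre.
- tape_roll: Bystander: rolled yellow tape measure, 65 mm across, 14 mm high; origin under its centre.

How it is judged:
By the outcome, as a careful person would: the job done as asked, in the order asked, and still so for the second after the job is handed in, with the robot touching nothing.
It also fails if it takes over 72 s, if anything falls off the work surface, if the arm or the gripper's body presses on something with over 40 N, if the wrist force passes 120 N, or if a joint passes its speed limit or range.

## Robot

A 7-joint arm with a two-finger parallel gripper is mounted at the origin on a cart in front of the work surface, level with it; the furniture and walls round the work are solid. World frame = base frame: x ahead of the robot, y to its left, z up, the work surface at z = 0. Lengths are in m, angles in rad, forces in N, time in s.
With the tool pointing down it reaches from about 0.4 to 0.9 m from the base axis. Payload 5.5 kg.
Tool frame: the origin (TCP) lies on the centre line of the jaws, within the pads' length; the fingertips stand 8 mm ahead of it and the grasp point (between the pads) lies 11 mm behind it (tip_extent is the z of the fingertips in the tool frame, in m); z points along the fingers, y is the line along which they close (so a half turn about z gives the same grasp; the last joint's range is limited). The gripper opens to 92 mm and grips with 3 to 60 N. Pads are 19 mm wide; open, the fingers measure 130 mm over their backs; the gripper's body (75 mm by 190 mm) begins 47 mm behind the grasp point.
Start: joints at [1.427, 0.501, -0.427, 1.55, 0.221, 1.138, -0.21], TCP at [0.257, -0.597, 0.235] pointing down, gripper open.
Joint ranges: [-2.88, 2.88], [-0.31, 2.03], [-1.54, 1.56], [0.2, 2.42], [-1.41, 4.55], [0.19, 2.02], [-2.57, 2.57]. Speed limits (rad/s): [2.57, 2.57, 3.14, 3.14, 3.14, 3.14, 3.14].

## Interface

Orientations are given as a unit quaternion [x, y, z, w].
In Python, from cell import get_state, capture, sign_off, tip_extent gives the robot as it stands.
- The arm moves only by the tool jog_arm, never from a script. Its argument "motion" is a list of rows, each an object of numbers: "x", "y", "z": the shift along the tool's x, y, z in units of 50 mm (1.0 is 50 mm); "turn": the turn about the tool's z in units of 8 degrees (1.0 is 8 degrees). A call has 1 to 10 rows; each row shifts and turns the commanded pose from where the row before left it, along the tool's axes as they then stand; what a row does not reach is not made up. A row lasts 1/10 s, in which the tool goes at most 50 mm and 8.59 degrees, less where a joint would pass 70% of its speed; a pose out of reach is approached as far as the arm can. A call is refused whole if a number of a shift passes 1 or a number of a turn 1, either way. A call with a gripper value outside its range is refused whole. "hand" is the finger opening in mm, from 0 to 91.8, set as the call begins (left out, the last holds). The fingers move at their own pace and stop on an object; "newtons" is the grip in N (left out, the last holds). Time passes only in rows, so rows that do not move let the fingers close. It gives the time, the measured TCP pose, the force, the opening and the grip force at its end, in the units of the state.
- get_state(): the state, without advancing time (a new reading comes with each control period).
- capture(name): name is "side" or "top" or "wrist"; returns a dict with "pixels" (384x512x3 uint8, blue, green, red), "K" (3x3 intrinsics, pixels), "dist_coeffs" ([k1, k2, p1, p2, k3] as OpenCV has them; the pictures are not rectified), "cam_to_world" (4x4, takes a point from camera to world coordinates); the wrist camera has in their place "T_tool_cam" (4x4, takes a point from camera to tool coordinates, whose origin is the TCP and whose axes are the flange's). Camera axes: x right, y down, z forward; pixel columns grow to the right and rows downward; lengths in m; the calibration is good to about 2 mm. A picture is of the moment at which its call begins: read the wrist's pose just before it. There is no depth.
- sign_off(): hands the job in; it is judged then, once.
The state is a dict: "time": time; "joint_pos": joint angles; "joint_velocities": joint speeds; "joint_torque": joint torques, N m; "ee_pos": TCP position; "tool_rot": TCP orientation; "contact_force": force on the tool from outside, world axes, zero at the start; "wrist_torque": the same for the moment, N m; "finger_gap": opening from 0.0 (shut) to 1.0 (fully open); "grip_force": force on a finger pad.
Only numpy, scipy, OpenCV 4.12 (cv2) and the standard library are available. Lean on these libraries where they do the work, as an engineer would, in place of code of your own. Each camera call takes 0.05 s, during which the arm holds its last target. There are 200 camera calls.

## Working session

There is one attempt and no reset: what is moved stays moved. The work goes in short steps, Python scripts to look and compute and a tool call to move; the robot and the scene stay as the last step left them, time stands still between calls to the robot, and variables do not carry over. Pictures are saved under pics/ and viewed, at most 10 in all, crops included, and the job is handed in when it is done.

Besides the shell and the picture viewer there is one more tool, called after "Call:" as name(argument=value, ...), one argument or row to a line, values as JSON. jog_arm: Moves the arm, as the interface text tells. Its arguments: {"type":"object","properties":{"motion":{"type":"array","items":{"type":"object","properties":{"x":{"type":"number"},"y":{"type":"number"},"z":{"type":"number"},"turn":{"type":"number"}}}},"hand":{"type":"number"},"newtons":{"type":"number"}},"required":["motion"]}

```bash
ls; mkdir -p pics; python3 - <<'E'
from cell import *
import cv2,pickle,numpy as np
print(get_state(), tip_extent)
for n in ("top","side"):
    c=capture(n); cv2.imwrite(f"pics/{n}0.png",c["pixels"]); pickle.dump(c,open(f"pics/{n}0.pkl","wb"))
    print(n,c["K"],c["dist_coeffs"],np.round(c["cam_to_world"],3))
E
```

```text
pics
{'time': 0.0, 'joint_pos': array([ 1.4271562 ,  0.50185546, -0.42678154,  1.55146992,  0.22079942,
        1.13829007, -0.2103002 ]), 'joint_velocities': array([ 0.00117121, -0.00054978,  0.00060799, -0.0009698 ,  0.00031635,
        0.00094924, -0.00037721]), 'joint_torque': array([ 1.28299953e-04, -5.66597843e+01, -5.81602871e+00, -2.79122275e+01,
       -6.86082873e-02,  3.08210787e-02,  2.06060658e-04]), 'ee_pos': array([ 0.25689067, -0.59632456,  0.23366443]), 'tool_rot': array([ 9.79375871e-01,  2.02044393e-01, -1.67246660e-04, -9.68940466e-04]), 'contact_force': array([ 0.62927609,  0.69697348, -1.1437592 ]), 'wrist_torque': array([-0.01041764, -0.04910131,  0.00046988]), 'grip_force': 0.0, 'finger_gap': 0.9999889653480475} 0.008
top [[376.72715941   0.         254.84320423]
 [  0.         376.72715941 194.97921266]
 [  0.           0.           1.        ]] [0.02581069 0.         0.         0.         0.        ] [[ 0.    -0.996  0.088  0.403]
 [-1.    -0.     0.     0.039]
 [-0.    -0.088 -0.996  1.041]
 [ 0.     0.     0.     1.   ]]
side [[450.97131211   0.         251.4753081 ]
 [  0.         450.97131211 192.43084837]
 [  0.           0.           1.        ]] [-0.15604924  0.          0.          0.          0.        ] [[-0.899 -0.145  0.412 -0.144]
 [-0.437  0.32  -0.841  1.293]
 [-0.01  -0.936 -0.351  0.589]
 [ 0.     0.     0.     1.   ]]
```

View pics/top0.png

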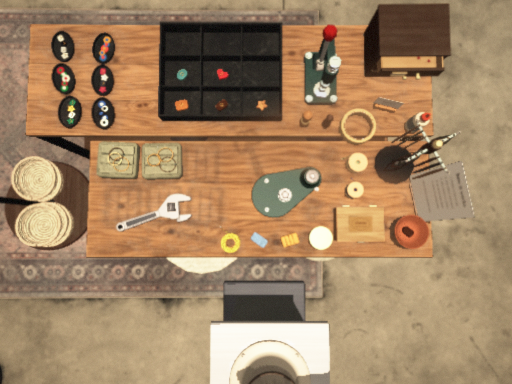

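View pics/side0.png

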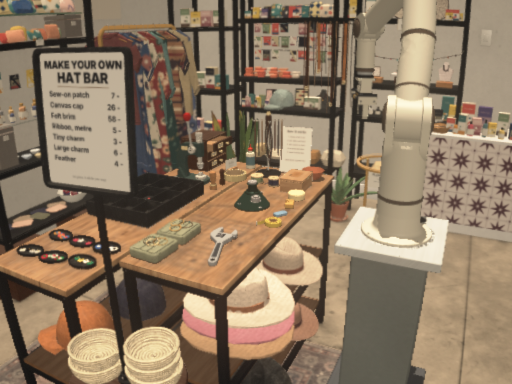

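Top view: anvil nut at about (285,195) with foot wide to the left (+y), wrench head at (178,208), handle end (120,226), mouth opening right. Tape, chalk, block and tin lie at row ~240. The side view confirms the layout.

```bash
cat > h.py <<'E'
import cv2,numpy as np,pickle
from scipy.spatial.transform import Rotation as R
from cell import *
def snap(n,name):
    s=get_state(); c=capture(n)
    if n=="wrist":
        T=np.eye(4);T[:3,:3]=R.from_quat(s["tool_rot"]).as_matrix();T[:3,3]=s["ee_pos"]
        c["cam_to_world"]=T@c["T_tool_cam"]
    cv2.imwrite(f"pics/{name}.png",c["pixels"]);pickle.dump(c,open(f"pics/{name}.pkl","wb"));return c
def load(name): return pickle.load(open(f"pics/{name}.pkl","rb"))
def plane(c,uv,z):
    uv=np.asarray(uv,float).reshape(-1,1,2)
    n=cv2.undistortPoints(uv,c["K"],np.array(c["dist_coeffs"],float)).reshape(-1,2)
    d=np.c_[n,np.ones(len(n))]@c["cam_to_world"][:3,:3].T;o=c["cam_to_world"][:3,3]
    return o+d*((z-o[2])/d[:,2])[:,None]
def pix(c,p):
    M=np.linalg.inv(c["cam_to_world"])
    return cv2.projectPoints(np.asarray(p,float).reshape(-1,1,3),cv2.Rodrigues(M[:3,:3])[0],M[:3,3],c["K"],np.array(c["dist_coeffs"],float))[0].reshape(-1,2)
def yaw(s): 
    x=R.from_quat(s["tool_rot"]).as_matrix()[:,0];return np.degrees(np.arctan2(x[1],x[0]))
def go(xyz,psi=None):
    "turn units first, then shift units at the new yaw"
    s=get_state();y=yaw(s);psi=y if psi is None else psi
    d=np.array(xyz)-s["ee_pos"];a=np.radians(psi)
    print("turn",round(-(psi-y)/8,2),"xyz",np.round(np.array([np.cos(a)*d[0]+np.sin(a)*d[1],np.sin(a)*d[0]-np.cos(a)*d[1],-d[2]])/.05,2))
E
python3 - <<'E'
from h import *
c=load("top0");im=c["pixels"]
hsv=cv2.cvtColor(im,cv2.COLOR_BGR2HSV)
def blobs(m,z,lab,box):
    x0,y0,x1,y1=box;mm=np.zeros_like(m);mm[y0:y1,x0:x1]=m[y0:y1,x0:x1]
    n,l,st,ce=cv2.connectedComponentsWithStats(mm)
    for i in range(1,n):
        if st[i,4]>25: print(lab,st[i],np.round(ce[i],1),np.round(plane(c,ce[i],z),3))
    return mm
blobs(((hsv[...,1]<50)&(hsv[...,2]>130)).astype(np.uint8),.02,"nut",(265,175,302,215))
w=blobs(((hsv[...,1]<60)).astype(np.uint8),.01,"wr",(105,185,200,240))
blobs(((hsv[...,0]>50)&(hsv[...,0]<100)&(hsv[...,2]<110)).astype(np.uint8),.005,"foot",(240,160,330,225))
for nm,uv in dict(tape=(231,242),chalk=(259,240),block=(290,240),tin=(320,237),spn=(358,161),sps=(355,189),tr=(162,161),stand=(395,165)).items(): print(nm,np.round(plane(c,uv,.012),3))
cv2.imwrite("pics/topc.png",cv2.resize(im[165:250,100:340],None,fx=3.3,fy=3.3,interpolation=cv2.INTER_CUBIC))
E
```

```text
nut [265 176  35  39 762] [278.8 199.2] [[ 0.481 -0.026  0.02 ]]
wr [117 194  74  37 849] [159.8 212.3] [[0.446 0.299 0.01 ]]
foot [300 178  18  11  54] [307.8 184.8] [[ 0.522 -0.107  0.005]]
tape [[0.365 0.104 0.012]]
chalk [[0.371 0.028 0.012]]
block [[ 0.371 -0.056  0.012]]
tin [[ 0.379 -0.137  0.012]]
spn [[ 0.587 -0.245  0.012]]
sps [[ 0.51  -0.235  0.012]]
tr [[0.587 0.296 0.012]]
stand [[ 0.576 -0.346  0.012]]
```

View pics/topc.png

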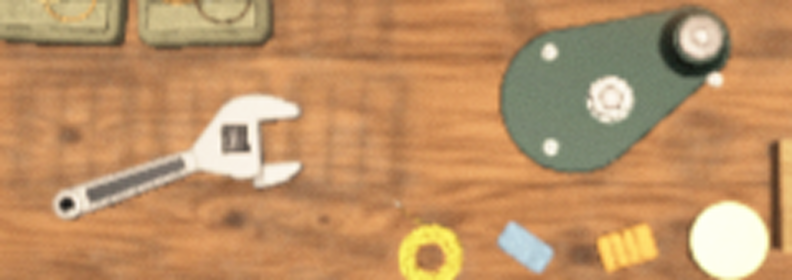

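Call:
jog_arm(
  motion=[
    {"z":-1},
    {"z":-1},
    {"z":-1},
    {"y":-1},
    {"y":-1},
    {"y":-1},
    {"y":-1},
    {"y":-1},
  ],
)

```text
$.motion[0]: bad value
```

The crop shows the nut at full-image px (284.8,195.3). The wrench's mouth opens right (−y) and the upper jaw is the fixed one. The worm is at px (171,207), handle end at (120,227).

Call:
jog_arm(
  motion=[
    {"x":0,"y":0,"z":-0.9,"turn":0},
    {"x":0,"y":0,"z":-0.9,"turn":0},
    {"x":0,"y":0,"z":-0.9,"turn":0},
    {"x":0,"y":-0.8,"z":0,"turn":0},
    {"x":0,"y":-0.8,"z":0,"turn":0},
    {"x":0,"y":-0.8,"z":0,"turn":0},
    {"x":0,"y":-0.8,"z":0,"turn":0},
  ],
)

```text
time: 0.8
ee_pos: [0.1932, -0.4483, 0.3691]
tool_rot: [0.979, 0.202, -0.0, -0.0]
contact_force: [-0.3, -0.0, 0.9]
finger_gap: 1.002
grip_force: 0.0
```

Call:
jog_arm(
  motion=[
    {"x":0.7,"y":-0.6,"z":0,"turn":0},
    {"x":0.7,"y":-0.6,"z":0,"turn":0},
    {"x":0.7,"y":-0.6,"z":0,"turn":0},
    {"x":0.7,"y":-0.6,"z":0,"turn":0},
    {"x":0.7,"y":-0.6,"z":0,"turn":0},
    {"x":0.7,"y":-0.6,"z":0,"turn":0},
    {"x":0.7,"y":-0.6,"z":0,"turn":0},
    {"x":0.7,"y":-0.5,"z":0,"turn":0},
    {"x":0.7,"y":-0.5,"z":0,"turn":0},
    {"x":0.7,"y":-0.5,"z":0,"turn":0},
  ],
)

```text
time: 1.8
ee_pos: [0.4028, -0.048, 0.3697]
tool_rot: [0.979, 0.202, -0.0, 0.001]
contact_force: [1.2, -0.8, -0.3]
finger_gap: 0.998
grip_force: 0.0
```

```bash
python3 - <<'E'
from h import *
s=get_state();print(s["joint_pos"].round(2),s["ee_pos"],yaw(s))
c=snap("wrist","w1");print(np.round(c["T_tool_cam"],3),c["K"],c["cam_to_world"].round(3))
E
```

```text
[ 1.24 -0.15 -1.06  1.91 -0.13  1.31 -0.94] [ 0.40282516 -0.04796637  0.36965338] 23.304120960187845
[[-0.001 -0.953 -0.303  0.083]
 [ 1.    -0.001 -0.001 -0.001]
 [ 0.001 -0.303  0.953 -0.151]
 [ 0.     0.     0.     1.   ]] [[308.2948861    0.         248.72144036]
 [  0.         308.2948861  185.41358958]
 [  0.           0.           1.        ]] [[ 0.395 -0.876 -0.279  0.479]
 [-0.919 -0.376 -0.12  -0.014]
 [ 0.001  0.304 -0.953  0.52 ]
 [ 0.     0.     0.     1.   ]]
```

View pics/w1.png

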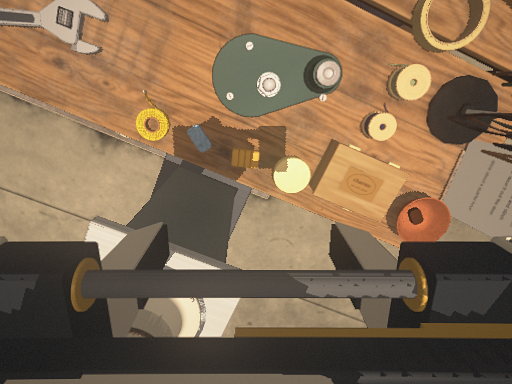

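Wrist view: nut at about (268,85), wrench upper-left, pedestal (325,73). I'll turn to the grasp yaw and look closely at the nut.

Call:
jog_arm(
  motion=[
    {"x":0,"y":0,"z":0,"turn":1},
    {"x":0,"y":0,"z":0,"turn":1},
    {"x":0,"y":0,"z":0,"turn":1},
    {"x":0,"y":0,"z":0,"turn":1},
    {"x":0,"y":0,"z":0,"turn":1},
    {"x":0,"y":0,"z":0,"turn":1},
    {"x":0,"y":0,"z":0,"turn":1},
    {"x":0,"y":0,"z":0,"turn":1},
    {"x":0,"y":0,"z":0,"turn":1},
    {"x":0,"y":0,"z":0,"turn":1},
  ],
)

```text
time: 2.85
ee_pos: [0.4022, -0.0498, 0.3694]
tool_rot: [0.879, -0.477, -0.0, 0.0]
contact_force: [0.3, -0.2, 0.3]
finger_gap: 0.995
grip_force: 0.0
```

Call:
jog_arm(
  motion=[
    {"x":0,"y":0,"z":0,"turn":0.8},
    {"x":0,"y":0,"z":0,"turn":0.8},
  ],
)

```text
time: 3.05
ee_pos: [0.4022, -0.0499, 0.3694]
tool_rot: [0.82, -0.572, -0.0, 0.0]
contact_force: [-0.6, 0.3, 0.0]
finger_gap: 1.003
grip_force: 0.0
```

```bash
python3 - <<'E'
from h import *
s=get_state();print(s["joint_pos"].round(2),s["ee_pos"],yaw(s))
c=load("w1");print(plane(c,[(268,85)],.02)); print(plane(load("top0"),[(284.8,195.3)],.02))
go([.484,-.023,.12],-70)
E
```

```text
[ 1.56 -0.28 -1.24  1.91 -0.27  1.33 -2.39] [ 0.4021685  -0.04990478  0.3694241 ] -69.76409036790785
[[ 0.49308217 -0.04038368  0.02      ]]
[[ 0.49171072 -0.04211032  0.02      ]]
turn 0.03 xyz [ 0.05 -1.72  4.99]
```

Call:
jog_arm(
  motion=[
    {"x":0,"y":-0.35,"z":1,"turn":0},
    {"x":0,"y":-0.35,"z":1,"turn":0},
    {"x":0,"y":-0.35,"z":1,"turn":0},
    {"x":0,"y":-0.35,"z":1,"turn":0},
    {"x":0,"y":-0.3,"z":1,"turn":0},
    {"x":0,"y":0,"z":0,"turn":0},
    {"x":0,"y":0,"z":0,"turn":0},
  ],
)

```text
time: 3.75
ee_pos: [0.3882, -0.0178, 0.207]
tool_rot: [0.821, -0.569, 0.036, -0.021]
contact_force: [1.0, -0.5, 0.4]
finger_gap: 1.004
grip_force: 0.0
```

```bash
python3 - <<'E'
from h import *
s=get_state();print(s["joint_pos"].round(2),s["ee_pos"],yaw(s))
c=snap("wrist","w2")
E
```

```text
[ 1.73 -0.31 -1.53  2.23 -0.41  0.88 -2.34] [ 0.38820903 -0.01782827  0.20701193] -69.57400419859178
```

View pics/w2.png

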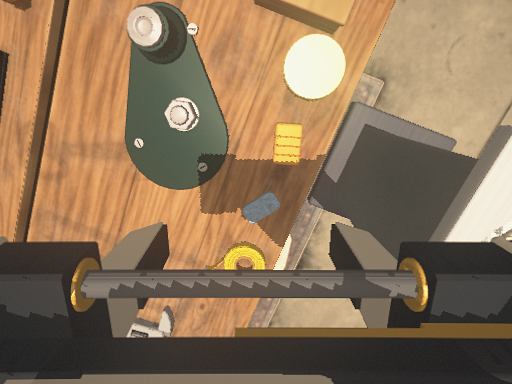

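The descent ran into joint limits j2/j3 and the tool tilted. I'll back up and turn the other way (yaw about 110°).

Call:
jog_arm(
  motion=[
    {"x":0,"y":0,"z":-1,"turn":-1},
    {"x":0,"y":0,"z":-1,"turn":-1},
    {"x":0,"y":0,"z":-1,"turn":-1},
    {"x":0,"y":0,"z":0,"turn":-1},
    {"x":0,"y":0,"z":0,"turn":-1},
    {"x":0,"y":0,"z":0,"turn":-1},
    {"x":0,"y":0,"z":0,"turn":-1},
    {"x":0,"y":0,"z":0,"turn":-1},
    {"x":0,"y":0,"z":0,"turn":-1},
    {"x":0,"y":0,"z":0,"turn":-1},
  ],
)

```text
time: 4.8
ee_pos: [0.3828, -0.0162, 0.3136]
tool_rot: [0.998, 0.033, 0.044, 0.006]
contact_force: [-0.2, 0.6, -0.2]
finger_gap: 0.998
grip_force: 0.0
```

Call:
jog_arm(
  motion=[
    {"x":0,"y":0,"z":0,"turn":-1},
    {"x":0,"y":0,"z":0,"turn":-1},
    {"x":0,"y":0,"z":0,"turn":-1},
    {"x":0,"y":0,"z":0,"turn":-1},
    {"x":0,"y":0,"z":0,"turn":-1},
    {"x":0,"y":0,"z":0,"turn":-1},
    {"x":0,"y":0,"z":0,"turn":-1},
    {"x":0,"y":0,"z":0,"turn":-1},
    {"x":0,"y":0,"z":0,"turn":-1},
    {"x":0,"y":0,"z":0,"turn":-1},
  ],
)

```text
time: 5.8
ee_pos: [0.3828, -0.0163, 0.3136]
tool_rot: [0.744, 0.667, 0.03, 0.033]
contact_force: [0.1, -0.8, 0.2]
finger_gap: 1.002
grip_force: 0.0
```

```bash
python3 - <<'E'
from h import *
s=get_state();print(s["joint_pos"].round(2),s["ee_pos"],yaw(s),R.from_quat(s["tool_rot"]).as_matrix().round(3))
go([.486,-.06,.2],110)
E
```

```text
[ 0.7  -0.19 -0.64  2.11 -0.12  1.1   0.01] [ 0.38279129 -0.01629736  0.31361106] 83.74463896616314 [[ 0.109  0.99   0.089]
 [ 0.994 -0.109 -0.008]
 [ 0.001  0.089 -0.996]]
turn -3.28 xyz [-1.53  1.64  2.27]
```

The commanded pose picked up a 5° tilt from that saturation. I'll probe the inner limit in small steps, since the opposite saturation should lean it back.

Call:
jog_arm(
  motion=[
    {"x":0,"y":-0.5,"z":0,"turn":0},
    {"x":0,"y":-0.5,"z":0,"turn":0},
  ],
)

```text
time: 6.0
ee_pos: [0.3329, -0.0103, 0.3092]
tool_rot: [0.746, 0.665, 0.031, 0.032]
contact_force: [-0.1, -0.4, 0.3]
finger_gap: 0.997
grip_force: 0.0
```

```bash
cat > st.py <<'E'
from h import *
s=get_state();print(s["joint_pos"].round(2),s["ee_pos"].round(4),round(yaw(s),1),"ztool",R.from_quat(s["tool_rot"]).as_matrix()[:,2].round(3),s["contact_force"].round(1))
E
python3 st.py
```

```text
[ 0.64 -0.31 -0.55  2.2  -0.18  1.12  0.06] [ 0.3329 -0.0103  0.3092] 83.4 ztool [ 0.089 -0.007 -0.996] [-0.1 -0.4  0.3]
```

j2 just saturated; continue a bit further inward.

Call:
jog_arm(
  motion=[
    {"x":0,"y":-0.5,"z":0,"turn":0},
    {"x":0,"y":-0.5,"z":0,"turn":0},
    {"x":0,"y":0,"z":0,"turn":0},
  ],
)

```text
time: 6.3
ee_pos: [0.3188, -0.0058, 0.3065]
tool_rot: [0.744, 0.667, 0.029, 0.032]
contact_force: [0.7, 0.4, 0.9]
finger_gap: 0.999
grip_force: 0.0
```

```bash
python3 st.py
```

```text
[ 0.27 -0.31 -0.27  2.23 -0.08  1.12 -0.07] [ 0.3188 -0.0058  0.3065] 83.8 ztool [ 0.086 -0.009 -0.996] [0.7 0.4 0.9]
```

Call:
jog_arm(
  motion=[
    {"x":0,"y":-0.6,"z":0,"turn":0},
    {"x":0,"y":-0.6,"z":0,"turn":0},
    {"x":0,"y":-0.6,"z":0,"turn":0},
    {"x":0,"y":0,"z":0,"turn":0},
  ],
)

```text
time: 6.7
ee_pos: [0.2721, 0.0077, 0.2637]
tool_rot: [0.747, 0.665, -0.003, 0.007]
contact_force: [-0.2, 0.1, 0.6]
finger_gap: 1.0
grip_force: 0.0
```

```bash
python3 st.py
```

```text
[ 0.24 -0.31 -0.3   2.33 -0.08  1.1  -0.13] [0.2721 0.0077 0.2637] 83.3 ztool [ 0.005 -0.015 -1.   ] [-0.2  0.1  0.6]
```

Tilt is back under 1°, and the joint configuration is better too. Now move out over the nut.

Call:
jog_arm(
  motion=[
    {"x":0,"y":0.9,"z":-0.4,"turn":0},
    {"x":0,"y":0.9,"z":0,"turn":0},
    {"x":-0.2,"y":0.9,"z":0,"turn":0},
    {"x":-0.2,"y":0.9,"z":0.5,"turn":0},
    {"x":-0.2,"y":0.8,"z":0.8,"turn":0},
    {"x":-0.2,"y":0,"z":0.9,"turn":0},
    {"x":0,"y":0,"z":0.9,"turn":0},
    {"x":0,"y":0,"z":0,"turn":0},
  ],
)

```text
time: 7.5
ee_pos: [0.4782, -0.0572, 0.1344]
tool_rot: [0.747, 0.664, -0.004, 0.004]
contact_force: [-0.5, 0.2, -0.2]
finger_gap: 0.998
grip_force: 0.0
```

```bash
python3 st.py; python3 - <<'E'
from h import *
c=snap("wrist","w3")
im=c["pixels"]
p=pix(c,[[.492,-.041,.02]])[0];print(p)
x,y=int(p[0]),int(p[1]);x0,y0=max(0,x-130),max(0,y-75)
cv2.imwrite("pics/w3c.png",cv2.resize(im[y0:y0+150,x0:x0+260],None,fx=3,fy=3,interpolation=cv2.INTER_CUBIC));print(x0,y0)
E
```

```text
[ 0.27  0.32 -0.25  2.06  0.13  0.78 -0.18] [ 0.4782 -0.0572  0.1344] 83.3 ztool [-0.002 -0.012 -1.   ] [-0.5  0.2 -0.2]
[262.5072615  164.27712559]
132 89
```

View pics/w3c.png

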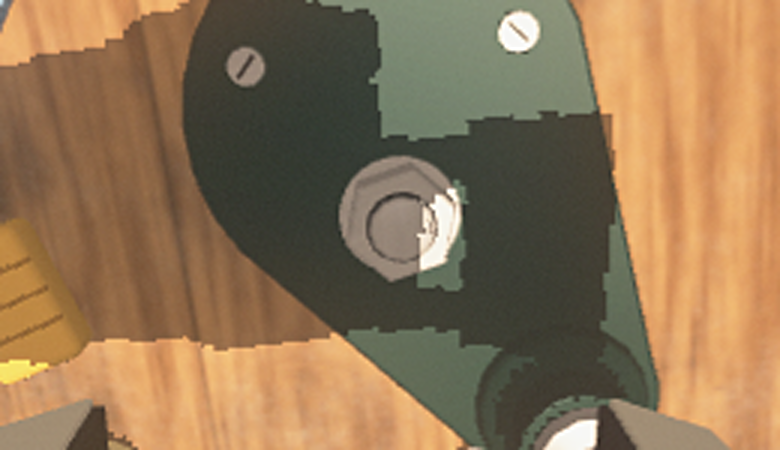

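The crop shows the nut at crop (400,218), i.e. image (265,162), with the camera looking at it 17° off vertical. I'll go straight above it for its angle.

Call:
jog_arm(
  motion=[
    {"x":-0.65,"y":0.1,"z":0,"turn":0},
    {"x":-0.65,"y":0.15,"z":0.4,"turn":0},
    {"x":0,"y":0,"z":0,"turn":0},
    {"x":0,"y":0,"z":0,"turn":0},
  ],
)

```text
time: 7.95
ee_pos: [0.4895, -0.1236, 0.1233]
tool_rot: [0.747, 0.664, 0.0, 0.01]
contact_force: [-0.2, 0.2, -0.5]
finger_gap: 0.999
grip_force: 0.0
```

```bash
python3 st.py; python3 - <<'E'
from h import *
c=snap("wrist","w4")
im=c["pixels"]
p=pix(c,[[.492,-.041,.02]])[0];print(p)
# rectified top-down patch at z=.02: 0.25 mm/px, 80mm square centred on (.492,-.041); image up=+x, right=-y
g=np.arange(320)*.00025-.04
X,Y=np.meshgrid(.492-g,-.041-g,indexing="ij")
q=pix(c,np.c_[X.ravel(),Y.ravel(),np.full(X.size,.02)]).reshape(320,320,2).astype(np.float32)
r=cv2.remap(im,q[...,0],q[...,1],cv2.INTER_CUBIC)
cv2.imwrite("pics/r4.png",np.hstack([cv2.resize(r,(480,480)),im[int(p[1])-60:int(p[1])+60,int(p[0])-40:int(p[0])+40].repeat(4,0).repeat(4,1)]))
E
```

```text
[ 0.37  0.36 -0.21  2.03  0.13  0.75 -0.04] [ 0.4895 -0.1236  0.1233] 83.3 ztool [ 0.014 -0.015 -1.   ] [-0.2  0.2 -0.5]
[237.80776984  87.26204806]
```

View pics/r4.png

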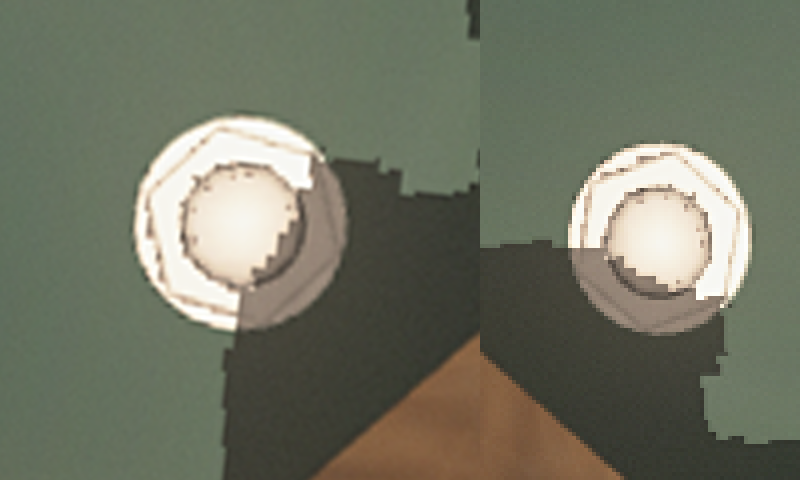

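Nut: centre in the patch (241,223), giving world (0.494,-0.041). Hex corners at patch (220,127), (148,188), (165,295), (312,155) put a corner direction at ~12° (mod 60°). So the wrench yaw must be about −108° with its handle at ~87°. Now for the wrench.

Call:
jog_arm(
  motion=[
    {"x":0.3,"y":0,"z":-1,"turn":0},
    {"x":0.9,"y":-0.2,"z":-0.6,"turn":0},
    {"x":1,"y":-0.2,"z":0,"turn":0},
    {"x":1,"y":-0.2,"z":0,"turn":0},
    {"x":1,"y":-0.2,"z":0,"turn":0},
    {"x":1,"y":-0.2,"z":0,"turn":0},
    {"x":1,"y":-0.1,"z":0,"turn":0},
    {"x":0.6,"y":0,"z":0,"turn":-1},
    {"x":0,"y":0,"z":0,"turn":-1},
    {"x":0,"y":0,"z":0,"turn":-1},
  ],
)

```text
time: 9.0
ee_pos: [0.4715, 0.2173, 0.193]
tool_rot: [0.587, 0.809, -0.001, 0.009]
contact_force: [0.2, -1.2, 0.4]
finger_gap: 1.003
grip_force: 0.0
```

Call:
jog_arm(
  motion=[
    {"x":0,"y":0,"z":0,"turn":-0.4},
    {"x":0,"y":0,"z":0,"turn":0},
    {"x":0,"y":0,"z":0,"turn":0},
  ],
)

```text
time: 9.3
ee_pos: [0.4721, 0.2147, 0.1923]
tool_rot: [0.569, 0.822, -0.002, 0.009]
contact_force: [0.3, 0.5, -0.8]
finger_gap: 0.998
grip_force: 0.0
```

```bash
python3 st.py; python3 - <<'E'
from h import *
t=load("top0");ped=plane(t,[(312.1,176.5)],.052)[0];print("ped",ped);d=ped[:2]-[.494,-.041];print("anvil yaw",np.degrees(np.arctan2(d[1],d[0])-np.arctan2(-70,46)),np.hypot(*d))
c=snap("wrist","w5");im=c["pixels"]
n=480;g=(np.arange(n)-n/2)*.0005
cx,cy=.446,.290
X,Y=np.meshgrid(cx-g[60:-60],cy-g,indexing="ij")
q=pix(c,np.c_[X.ravel(),Y.ravel(),np.full(X.size,.012)]).reshape(*X.shape,2).astype(np.float32)
r=cv2.remap(im,q[...,0],q[...,1],cv2.INTER_CUBIC);cv2.imwrite("pics/r5raw.png",r)
cv2.imwrite("pics/r5.png",cv2.resize(r,None,fx=1.6,fy=1.6,interpolation=cv2.INTER_CUBIC))
E
```

```text
[-0.07  0.32 -0.5   1.92  0.21  0.94 -0.31] [0.4721 0.2147 0.1923] 110.6 ztool [ 0.012 -0.014 -1.   ] [ 0.3  0.5 -0.8]
ped [ 0.53883017 -0.11207727  0.052     ]
anvil yaw -1.06999786323776 0.08403405668997381
```

View pics/r5.png

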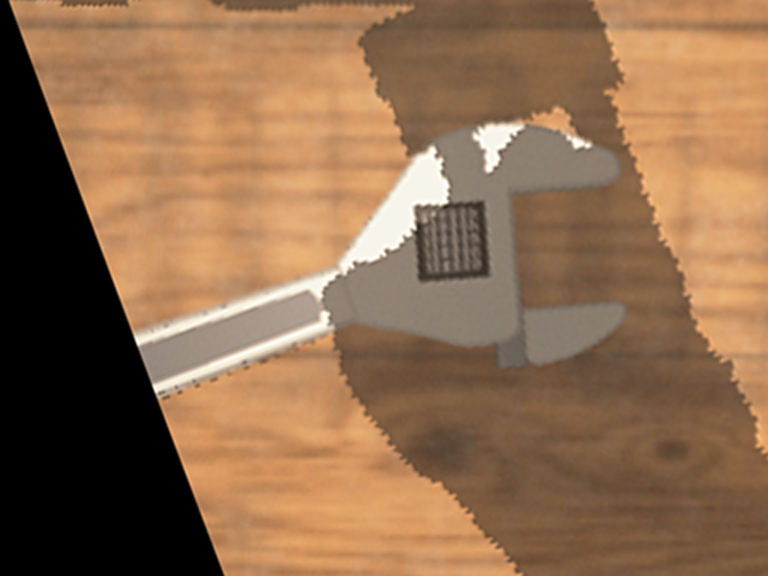

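Wrench, rectified view: worm centre at (452,240), jaw faces at rows 190 and 306, handle slope 19.7°. That gives wrench yaw −85.3°, grip point (0.442,0.307), and the checks agree to ~1 mm.

```bash
python3 -c "
from h import *
go([.441,.311,.010],109.7)"
```

```text
turn 0.11 xyz [2.03 0.07 3.64]
```

Call:
jog_arm(
  motion=[
    {"x":0.7,"y":0.05,"z":0.5,"turn":0.1},
    {"x":0.7,"y":0,"z":0.8,"turn":0},
    {"x":0.63,"y":0.02,"z":0.8,"turn":0},
    {"x":0,"y":0,"z":0.5,"turn":0},
    {"x":0,"y":0,"z":0,"turn":0},
    {"x":0,"y":0,"z":0,"turn":0},
  ],
  hand=50,
)

```text
time: 9.95
ee_pos: [0.4427, 0.3056, 0.0628]
tool_rot: [0.575, 0.818, -0.003, 0.008]
contact_force: [0.5, -0.1, 0.7]
finger_gap: 0.561
grip_force: 0.0
```

```bash
python3 st.py; python3 -c "
from h import *
go([.441,.311,.010],109.7)"
```

```text
[-0.31  0.55 -0.45  1.95  0.38  0.72 -0.64] [0.4427 0.3056 0.0628] 109.8 ztool [ 0.01  -0.015 -1.   ] [ 0.5 -0.1  0.7]
turn 0.01 xyz [0.11 0.   1.06]
```

Call:
jog_arm(
  motion=[
    {"x":0.11,"y":0,"z":0.4,"turn":0},
    {"x":0,"y":0,"z":0.4,"turn":0},
    {"x":0,"y":0,"z":0.22,"turn":0},
    {"x":0,"y":0,"z":0,"turn":0},
    {"x":0,"y":0,"z":0,"turn":0},
  ],
)

```text
time: 10.45
ee_pos: [0.4423, 0.3104, 0.0126]
tool_rot: [0.575, 0.818, -0.002, 0.009]
contact_force: [0.3, -0.7, 0.2]
finger_gap: 0.545
grip_force: 0.0
```

Call:
jog_arm(
  motion=[
    {"x":0,"y":0,"z":0,"turn":0},
    {"x":0,"y":0,"z":0,"turn":0},
    {"x":0,"y":0,"z":0,"turn":0},
    {"x":0,"y":0,"z":0,"turn":0},
    {"x":0,"y":0,"z":0,"turn":0},
    {"x":0,"y":0,"z":0,"turn":0},
  ],
  hand=5,
  newtons=45,
)

```text
time: 11.05
ee_pos: [0.4413, 0.3104, 0.0116]
tool_rot: [0.575, 0.818, -0.003, 0.008]
contact_force: [-1.1, -1.0, 3.9]
finger_gap: 0.207
grip_force: 45.0
```

```bash
python3 st.py
```

```text
[-0.36  0.64 -0.4   1.96  0.44  0.63 -0.7 ] [0.4413 0.3104 0.0116] 109.8 ztool [ 0.01  -0.014 -1.   ] [-1.1 -1.   3.9]
```

Gripped (19 mm, 45 N). Lift, turn, and carry over the nut; target TCP (0.5086, 0.0429), yaw 87.2°.

Call:
jog_arm(
  motion=[
    {"x":0,"y":0,"z":-0.3,"turn":0},
    {"x":0,"y":0,"z":-0.5,"turn":0},
    {"x":0,"y":0,"z":-0.6,"turn":0},
    {"x":0,"y":0,"z":0,"turn":0.7},
    {"x":0,"y":0,"z":0,"turn":0.7},
    {"x":0,"y":0,"z":0,"turn":0.7},
    {"x":0,"y":0,"z":0,"turn":0.72},
    {"x":0,"y":0,"z":0,"turn":0},
  ],
)

```text
time: 11.85
ee_pos: [0.44, 0.3112, 0.0817]
tool_rot: [0.724, 0.69, -0.002, 0.009]
contact_force: [0.6, 0.1, -4.5]
finger_gap: 0.205
grip_force: 45.0
```

```bash
python3 st.py; python3 -c "
from h import *
go([.5086,.0429,.075],87.2)"
```

```text
[-0.38  0.51 -0.37  1.95  0.29  0.74 -0.97] [0.44   0.3112 0.0817] 87.2 ztool [ 0.01  -0.015 -1.   ] [ 0.6  0.1 -4.5]
turn 0.0 xyz [-5.29  1.63  0.13]
```

Call:
jog_arm(
  motion=[
    {"x":-0.4,"y":0.1,"z":0,"turn":0},
    {"x":-0.7,"y":0.2,"z":0,"turn":0},
    {"x":-0.8,"y":0.25,"z":0,"turn":0},
    {"x":-0.8,"y":0.25,"z":0,"turn":0},
    {"x":-0.8,"y":0.25,"z":0,"turn":0},
    {"x":-0.8,"y":0.25,"z":0,"turn":0},
    {"x":-0.6,"y":0.2,"z":0,"turn":0},
    {"x":-0.4,"y":0.13,"z":0,"turn":0},
    {"x":0,"y":0,"z":0,"turn":0},
    {"x":0,"y":0,"z":0,"turn":0},
  ],
)

```text
time: 12.85
ee_pos: [0.509, 0.0426, 0.086]
tool_rot: [0.724, 0.69, -0.001, 0.008]
contact_force: [-0.5, 1.2, -4.4]
finger_gap: 0.21
grip_force: 45.0
```

```bash
python3 st.py; python3 - <<'E'
from h import *
go([.5086,.0429,.040],87.2)
c=snap("wrist","w6")
t=snap("top","t6")
w=c["pixels"];
p=pix(t,[[.494,-.041,.03]])[0].astype(int);print(p)
cr=t["pixels"][p[1]-30:p[1]+30,p[0]-50:p[0]+30]
cv2.imwrite("pics/v6.png",np.hstack([w[:,:],cv2.resize(cr,(288,384)[:1]+(216,),interpolation=cv2.INTER_CUBIC) if 0 else cv2.copyMakeBorder(cv2.resize(cr,(288,216),interpolation=cv2.INTER_CUBIC),0,168,0,0,cv2.BORDER_CONSTANT)]))
E
```

```text
[ 0.13  0.45 -0.34  2.02  0.25  0.7  -0.41] [0.509  0.0426 0.086 ] 87.3 ztool [ 0.009 -0.014 -1.   ] [-0.5  1.2 -4.4]
turn 0.01 xyz [ 0.01 -0.01  0.92]
[284 194]
```

View pics/v6.png

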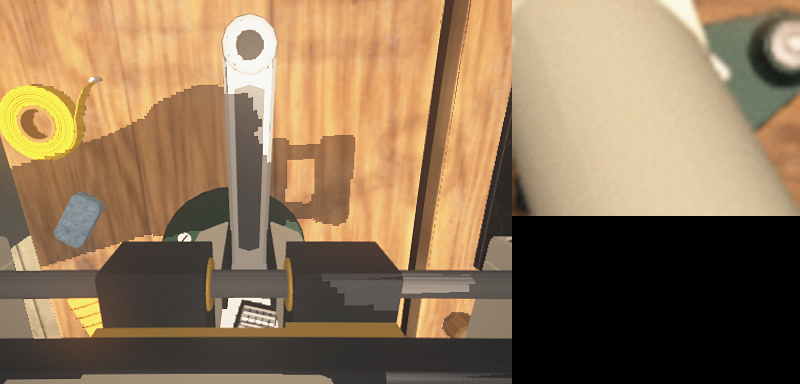

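The handle runs straight along the tool axis (hole at (250,43)); the arm hides the nut from the top camera. I'll lower while watching the force.

Call:
jog_arm(
  motion=[
    {"x":0,"y":0,"z":0.4,"turn":0},
    {"x":0,"y":0,"z":0.4,"turn":0},
    {"x":0,"y":0,"z":0.2,"turn":0},
    {"x":0,"y":0,"z":0.04,"turn":0},
    {"x":0,"y":0,"z":0,"turn":0},
    {"x":0,"y":0,"z":0,"turn":0},
  ],
)

```text
time: 13.55
ee_pos: [0.5105, 0.0426, 0.0346]
tool_rot: [0.723, 0.69, -0.001, 0.009]
contact_force: [0.0, -0.6, -4.8]
finger_gap: 0.21
grip_force: 45.0
```

Call:
jog_arm(
  motion=[
    {"x":0,"y":0,"z":0.06,"turn":0},
    {"x":0,"y":0,"z":0.06,"turn":0},
    {"x":0,"y":0,"z":0,"turn":0},
  ],
)

```text
time: 13.85
ee_pos: [0.5097, 0.0418, 0.0278]
tool_rot: [0.724, 0.69, -0.001, 0.009]
contact_force: [-0.3, -0.9, -4.4]
finger_gap: 0.204
grip_force: 45.0
```

Call:
jog_arm(
  motion=[
    {"x":0.01,"y":-0.02,"z":0.06,"turn":0},
    {"x":0.01,"y":0,"z":0.06,"turn":0},
    {"x":0,"y":0,"z":0.04,"turn":0},
    {"x":0,"y":0,"z":0,"turn":0},
  ],
)

```text
time: 14.25
ee_pos: [0.5087, 0.043, 0.0195]
tool_rot: [0.724, 0.69, -0.002, 0.008]
contact_force: [-0.0, -0.4, -4.2]
finger_gap: 0.205
grip_force: 45.0
```

Call:
jog_arm(
  motion=[
    {"x":0,"y":0,"z":0.04,"turn":0},
    {"x":0,"y":0,"z":0.03,"turn":0},
    {"x":0,"y":0,"z":0,"turn":0},
  ],
)

```text
time: 14.55
ee_pos: [0.5094, 0.043, 0.0167]
tool_rot: [0.724, 0.69, -0.001, 0.009]
contact_force: [-0.7, 0.9, -1.0]
finger_gap: 0.207
grip_force: 45.0
```

Force shows the wrench resting on the foot at exactly the expected height. Release, rise, and look from above.

Call:
jog_arm(
  motion=[
    {"x":0,"y":0,"z":0,"turn":0},
    {"x":0,"y":0,"z":0,"turn":0},
    {"x":0,"y":0,"z":0,"turn":0},
    {"x":0,"y":0,"z":0,"turn":0},
    {"x":0,"y":0,"z":-0.4,"turn":0},
    {"x":0,"y":0,"z":-0.8,"turn":0},
    {"x":0,"y":0,"z":-0.8,"turn":0},
    {"x":-0.7,"y":0,"z":-0.5,"turn":0},
    {"x":-0.8,"y":0,"z":0,"turn":0},
    {"x":-0.8,"y":0,"z":0,"turn":0},
  ],
  hand=50,
)

```text
time: 15.55
ee_pos: [0.5033, -0.0712, 0.1446]
tool_rot: [0.723, 0.691, -0.0, 0.01]
contact_force: [0.6, -0.0, -0.1]
finger_gap: 0.544
grip_force: 0.0
```

Call:
jog_arm(
  motion=[
    {"x":-0.3,"y":-0.1,"z":0,"turn":0},
    {"x":0,"y":0,"z":0,"turn":0},
    {"x":0,"y":0,"z":0,"turn":0},
  ],
)

```text
time: 15.85
ee_pos: [0.4967, -0.0844, 0.1432]
tool_rot: [0.724, 0.69, -0.001, 0.009]
contact_force: [-0.2, 1.3, 0.2]
finger_gap: 0.544
grip_force: 0.0
```

```bash
python3 st.py; cat > rect.py <<'E'
from h import *
def rect(c,cx,cy,z,out,w=.13,hh=.10,mm=.25,show=None):
    gx=np.arange(int(hh*1000/mm))*mm/1000-hh/2; gy=np.arange(int(w*1000/mm))*mm/1000-w/2
    X,Y=np.meshgrid(cx-gx,cy-gy,indexing="ij")
    q=pix(c,np.c_[X.ravel(),Y.ravel(),np.full(X.size,z)]).reshape(*X.shape,2).astype(np.float32)
    r=cv2.remap(c["pixels"],q[...,0],q[...,1],cv2.INTER_CUBIC);cv2.imwrite(out,cv2.resize(r,None,fx=1.5,fy=1.5,interpolation=cv2.INTER_CUBIC))
E
python3 -c "
from rect import *
rect(snap('wrist','w7'),.496,-.015,.02,'pics/r7.png')"
```

```text
[ 0.39  0.34 -0.33  2.01  0.17  0.81 -0.09] [ 0.4967 -0.0844  0.1432] 87.3 ztool [ 0.01  -0.014 -1.   ] [-0.2  1.3  0.2]
```

View pics/r7.png

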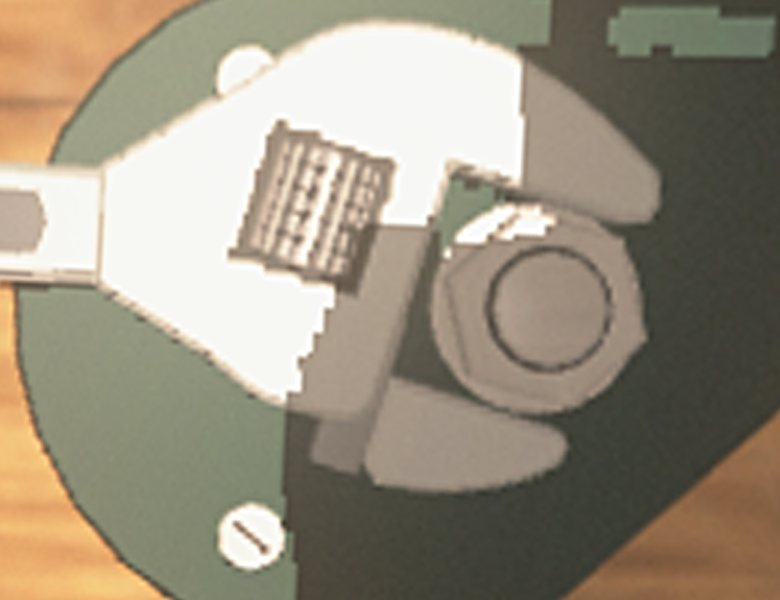

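The wrench sits round the nut, flats parallel to the jaws (slope ~17.4° → yaw −107.5°). Nut centre is at (547,308), worm centre at (313,208), i.e. world (0.511,-0.0025). Next come the worm strokes, with tool yaw 72.5° and fingers shut.

Call:
jog_arm(
  motion=[
    {"x":0,"y":0,"z":0,"turn":0.95},
    {"x":0,"y":0,"z":0,"turn":0.9},
    {"x":0.6,"y":0,"z":0.4,"turn":0},
    {"x":0.6,"y":0,"z":0.4,"turn":0},
    {"x":0.5,"y":0,"z":0.4,"turn":0},
    {"x":0,"y":0,"z":0.3,"turn":0},
    {"x":0,"y":0,"z":0,"turn":0},
  ],
  hand=0,
  newtons=15,
)

```text
time: 16.6
ee_pos: [0.5213, -0.0017, 0.0652]
tool_rot: [0.805, 0.593, -0.002, 0.007]
contact_force: [-0.8, -0.7, 0.1]
finger_gap: 0.015
grip_force: 0.0
```

```bash
python3 st.py; python3 -c "
from h import *
go([.5134,.0050,.038],72.5)"
```

```text
[ 0.16  0.49 -0.27  2.    0.23  0.67 -0.55] [ 0.5213 -0.0017  0.0652] 72.8 ztool [ 0.006 -0.013 -1.   ] [-0.8 -0.7  0.1]
turn 0.03 xyz [ 0.08 -0.19  0.54]
```

Call:
jog_arm(
  motion=[
    {"x":0.08,"y":-0.19,"z":0.3,"turn":0},
    {"x":0,"y":0,"z":0.24,"turn":0},
    {"x":0,"y":0,"z":0,"turn":0},
    {"x":0,"y":0,"z":0,"turn":0},
  ],
)

```text
time: 17.0
ee_pos: [0.5157, 0.0011, 0.0403]
tool_rot: [0.807, 0.591, -0.0, 0.009]
contact_force: [0.4, 0.5, -0.0]
finger_gap: 0.004
grip_force: 0.0
```

Call:
jog_arm(
  motion=[
    {"x":0,"y":0,"z":0.06,"turn":0},
    {"x":0,"y":0,"z":0.06,"turn":0},
    {"x":0,"y":0,"z":0.02,"turn":0},
    {"x":0,"y":0,"z":0,"turn":0},
  ],
)

```text
time: 17.4
ee_pos: [0.5154, 0.0011, 0.033]
tool_rot: [0.807, 0.591, -0.0, 0.009]
contact_force: [0.1, -0.1, 0.4]
finger_gap: 0.008
grip_force: 0.0
```

Call:
jog_arm(
  motion=[
    {"x":0.08,"y":-0.06,"z":0,"turn":0},
    {"x":0,"y":0,"z":0.04,"turn":0},
    {"x":0,"y":0,"z":0,"turn":0},
  ],
)

```text
time: 17.7
ee_pos: [0.514, 0.0069, 0.0316]
tool_rot: [0.806, 0.592, 0.0, 0.009]
contact_force: [-2.4, 1.6, 8.2]
finger_gap: 0.001
grip_force: 3.9
```

Call:
jog_arm(
  motion=[
    {"x":0,"y":0,"z":0.03,"turn":0},
    {"x":0,"y":0,"z":0,"turn":0},
  ],
)

```text
time: 17.9
ee_pos: [0.5141, 0.007, 0.031]
tool_rot: [0.806, 0.592, 0.0, 0.009]
contact_force: [-7.0, 2.2, 18.7]
finger_gap: 0.007
grip_force: 8.9
```

Call:
jog_arm(
  motion=[
    {"x":0,"y":0,"z":-0.022,"turn":0},
    {"x":-0.04,"y":0,"z":0,"turn":0},
    {"x":-0.05,"y":0,"z":0,"turn":0},
    {"x":-0.05,"y":0,"z":0,"turn":0},
  ],
)

```text
time: 18.3
ee_pos: [0.5122, 0.0016, 0.0318]
tool_rot: [0.806, 0.592, 0.001, 0.008]
contact_force: [-2.9, 4.6, 11.8]
finger_gap: 0.007
grip_force: 6.0
```

Call:
jog_arm(
  motion=[
    {"x":-0.05,"y":0,"z":0.001,"turn":0},
    {"x":-0.05,"y":0,"z":0.001,"turn":0},
    {"x":-0.05,"y":0,"z":0.001,"turn":0},
  ],
)

```text
time: 18.6
ee_pos: [0.5099, -0.0056, 0.0318]
tool_rot: [0.806, 0.592, 0.001, 0.008]
contact_force: [-4.0, 4.9, 13.8]
finger_gap: 0.002
grip_force: 6.8
```

Call:
jog_arm(
  motion=[
    {"x":-0.05,"y":0,"z":0,"turn":0},
    {"x":-0.05,"y":0,"z":0,"turn":0},
    {"x":0,"y":0,"z":-0.16,"turn":0},
    {"x":0.2,"y":0,"z":0,"turn":0},
    {"x":0.19,"y":0,"z":0,"turn":0},
    {"x":0,"y":0,"z":0,"turn":0},
    {"x":0,"y":0,"z":0.15,"turn":0},
    {"x":0,"y":0,"z":0,"turn":0},
  ],
)

```text
time: 19.4
ee_pos: [0.5148, 0.0068, 0.0312]
tool_rot: [0.806, 0.591, 0.001, 0.009]
contact_force: [-1.8, 1.8, 11.2]
finger_gap: 0.008
grip_force: 5.9
```

Call:
jog_arm(
  motion=[
    {"x":-0.05,"y":0,"z":0.001,"turn":0},
    {"x":-0.05,"y":0,"z":0,"turn":0},
    {"x":-0.05,"y":0,"z":0,"turn":0},
    {"x":-0.05,"y":0,"z":0,"turn":0},
    {"x":-0.05,"y":0,"z":0,"turn":0},
    {"x":-0.05,"y":0,"z":0,"turn":0},
    {"x":-0.05,"y":0,"z":0,"turn":0},
    {"x":-0.04,"y":0,"z":0,"turn":0},
  ],
)

```text
time: 20.2
ee_pos: [0.509, -0.0112, 0.0318]
tool_rot: [0.806, 0.592, 0.001, 0.009]
contact_force: [-1.8, 4.0, 13.5]
finger_gap: 0.005
grip_force: 6.4
```

Call:
jog_arm(
  motion=[
    {"x":0,"y":0,"z":-0.16,"turn":0},
    {"x":0.2,"y":0,"z":0,"turn":0},
    {"x":0.19,"y":0,"z":0,"turn":0},
    {"x":0,"y":0,"z":0,"turn":0},
    {"x":0,"y":0,"z":0.16,"turn":0},
    {"x":0,"y":0,"z":0,"turn":0},
  ],
)

```text
time: 20.8
ee_pos: [0.5147, 0.0068, 0.0312]
tool_rot: [0.806, 0.591, 0.0, 0.009]
contact_force: [-1.4, 2.4, 13.0]
finger_gap: 0.004
grip_force: 6.3
```

Call:
jog_arm(
  motion=[
    {"x":-0.05,"y":0,"z":0,"turn":0},
    {"x":-0.05,"y":0,"z":0,"turn":0},
    {"x":-0.05,"y":0,"z":0,"turn":0},
    {"x":-0.05,"y":0,"z":0,"turn":0},
    {"x":-0.05,"y":0,"z":0,"turn":0},
    {"x":-0.05,"y":0,"z":0,"turn":0},
    {"x":-0.05,"y":0,"z":0,"turn":0},
    {"x":-0.04,"y":0,"z":0,"turn":0},
  ],
)

```text
time: 21.6
ee_pos: [0.5089, -0.0109, 0.0318]
tool_rot: [0.806, 0.592, 0.001, 0.009]
contact_force: [-1.7, 5.3, 14.2]
finger_gap: 0.011
grip_force: 6.9
```

Call:
jog_arm(
  motion=[
    {"x":0,"y":0,"z":-0.8,"turn":0},
    {"x":-0.6,"y":0,"z":-0.8,"turn":0},
    {"x":-0.5,"y":0,"z":-0.6,"turn":0},
    {"x":0,"y":0,"z":0,"turn":0},
    {"x":0,"y":0,"z":0,"turn":0},
  ],
)

```text
time: 22.1
ee_pos: [0.4903, -0.0645, 0.1416]
tool_rot: [0.807, 0.59, 0.0, 0.009]
contact_force: [0.1, -0.2, -0.2]
finger_gap: -0.0
grip_force: 0.0
```

```bash
python3 st.py; python3 -c "
from rect import *
rect(snap('wrist','w8'),.496,-.015,.02,'pics/r8.png')
im=cv2.imread('pics/r8.png');print(im.shape)"
```

```text
[ 0.33  0.33 -0.3   2.03  0.16  0.79 -0.38] [ 0.4903 -0.0645  0.1416] 72.3 ztool [ 0.011 -0.015 -1.   ] [ 0.1 -0.2 -0.2]
(600, 780, 3)
```

No views are left, so from here I measure numerically. I'll classify green versus metal along the wrench's y direction to get the jaw opening.

```bash
cat > jaw.py <<'E'
import sys
from h import *
def jaw(name,ox,oy,yw,z=.019,xs=range(-22,16,2)):
    c=load(name);a=np.radians(yw);im=cv2.GaussianBlur(c["pixels"],(3,3),0).astype(float)
    for x in xs:
        y=np.arange(-32,34,1.);p=np.c_[ox+(np.cos(a)*x-np.sin(a)*y)/1000,oy+(np.sin(a)*x+np.cos(a)*y)/1000,np.full(len(y),z)]
        q=pix(c,p).astype(np.float32);v=cv2.remap(im,q[:,0][None],q[:,1][None],1)[0]
        g=v[:,1]/(v[:,2]+1)
        print("%4d "%x+"".join("." if k>1.05 else "#" for k in g))
if __name__=="__main__": jaw(sys.argv[1],*map(float,sys.argv[2:5]))
E
echo before;python3 jaw.py w7 .4976 -.041 -107.5; echo after; python3 jaw.py w8 .4976 -.041 -107.5
```

```text
before
 -22 ##################################################################
 -20 ##################################################################
 -18 ##################################################################
 -16 ##################################################################
 -14 ##################################################################
 -12 ##################################################################
 -10 ##################################################################
  -8 ##################################################################
  -6 ##################################################################
  -4 ##################################################################
  -2 ##################################################################
   0 ##################################################################
   2 ##################################################################
   4 ##################################################################
   6 ##################################################################
   8 ########
[... 948 characters left out ...]
####################################################
  -2 #################################################################.
   0 ################################################################..
   2 ###############################################################...
   4 ###############################################################...
   6 #############################################################.....
   8 ############################################################......
  10 ###########################################################.......
  12 ##########################################################........
  14 ########################################################..........
```

```bash
sed -i 's/"".join("." if k>1.05 else "#" for k in g)/"".join(str(int(np.clip((k-.8)\/.04,0,9))) for k in g)/' jaw.py
echo before;python3 jaw.py w7 .4976 -.041 -107.5; echo after; python3 jaw.py w8 .4976 -.041 -107.5
```

```text
before
 -22 222222222222222222222222222222222222233333333333344444444444444444
 -20 222222222223333333333333333333333334455555555432344444444444444444
 -18 222222222223343333333333332222223345555555555432344444444444444444
 -16 222222222223333333332222222222222212444455555432344444444444444444
 -14 222222222223343332222222222222222222344444566542344444444444443333
 -12 222222222223333322222222222222222222233444444432344444444432222222
 -10 222222222223332222222222222222222222212223433332333333222222222222
  -8 222222222223322222222222222222222222222344333222222222222222222222
  -6 222222222223222222212222222222222222222234443222222222222222222222
  -4 222222222222222222222222222222222222222224443222222222222222222223
  -2 222222222222222222222222222222222222222222222222222222222222222233
   0 222222222222222222222222222222222222222222222222222222222222222333
   2 222222222222222222222222222222222222222222222222222222222222223344
   4 322222222223222222222222222222222222222222222222222222222222233344
   6 432222222223322222222222222222222222222222222222222222222222333444
   8 54432222
[... 948 characters left out ...]
2222222112222222222222221222222222222222222222222235
  -2 322222222222222222222222222222222222222222222222343344443334444456
   0 432222222222222221222122222222222222222222222222444444444444444566
   2 543222222222222222222222222222222222222222222222344444444444445666
   4 544322222222222222222221222222221222222222222223444444444444356666
   6 555432222222222222222222211222222222222222222222234444444444566666
   8 545544322222222222222222222222222222222222222222344444444445666766
  10 455444443222233222122222222222222222222222222332244444443456666666
  12 444444554444444443222222222222222222222223333333234444434566666666
  14 444554444444444444443322222222222222223344443344444445566667777767
```

Opening has gone from about 36 to 31.3 mm, as the drag predicts. One or two more strokes, watching for the stall.

Call:
jog_arm(
  motion=[
    {"x":0.8,"y":0,"z":0.6,"turn":0},
    {"x":0.69,"y":0,"z":0.8,"turn":0},
    {"x":0,"y":0,"z":0.5,"turn":0},
    {"x":0,"y":0,"z":0,"turn":0},
    {"x":0,"y":0,"z":0,"turn":0},
  ],
)

```text
time: 22.65
ee_pos: [0.5116, 0.005, 0.0466]
tool_rot: [0.806, 0.592, -0.002, 0.007]
contact_force: [0.6, -0.4, -0.1]
finger_gap: 0.006
grip_force: 0.0
```

```bash
python3 st.py; python3 -c "
from h import *
go([.5147,.0068,.040],72.5)"
```

```text
[ 0.15  0.52 -0.28  2.03  0.26  0.62 -0.6 ] [0.5116 0.005  0.0466] 72.5 ztool [ 0.006 -0.014 -1.   ] [ 0.6 -0.4 -0.1]
turn 0.0 xyz [0.05 0.05 0.13]
```

Call:
jog_arm(
  motion=[
    {"x":0.05,"y":0.03,"z":0.15,"turn":0},
    {"x":0,"y":0,"z":0.15,"turn":0},
    {"x":0,"y":0,"z":0,"turn":0},
    {"x":0,"y":0,"z":0,"turn":0},
  ],
)

```text
time: 23.05
ee_pos: [0.5156, 0.0057, 0.0333]
tool_rot: [0.807, 0.591, -0.0, 0.009]
contact_force: [-0.0, -0.4, 0.2]
finger_gap: 0.006
grip_force: 0.0
```

Call:
jog_arm(
  motion=[
    {"x":0.02,"y":-0.02,"z":0.05,"turn":0},
    {"x":0,"y":0,"z":0.01,"turn":0},
    {"x":0,"y":0,"z":0,"turn":0},
  ],
)

```text
time: 23.35
ee_pos: [0.5159, 0.0065, 0.0313]
tool_rot: [0.807, 0.591, 0.0, 0.01]
contact_force: [-1.1, -1.9, 9.5]
finger_gap: 0.006
grip_force: 4.6
```

Call:
jog_arm(
  motion=[
    {"x":-0.05,"y":0,"z":0.004,"turn":0},
    {"x":-0.05,"y":0,"z":0,"turn":0},
    {"x":-0.05,"y":0,"z":0,"turn":0},
    {"x":-0.05,"y":0,"z":0,"turn":0},
  ],
)

```text
time: 23.75
ee_pos: [0.5136, 0.0002, 0.0318]
tool_rot: [0.806, 0.592, 0.002, 0.009]
contact_force: [-1.6, 3.7, 13.3]
finger_gap: 0.01
grip_force: 6.4
```

Call:
jog_arm(
  motion=[
    {"x":-0.05,"y":0,"z":0,"turn":0},
    {"x":-0.05,"y":0,"z":0,"turn":0},
  ],
)

```text
time: 23.95
ee_pos: [0.5119, -0.0046, 0.0318]
tool_rot: [0.806, 0.592, 0.002, 0.009]
contact_force: [-3.0, 5.9, 13.7]
finger_gap: 0.006
grip_force: 6.7
```

Call:
jog_arm(
  motion=[
    {"x":-0.05,"y":0,"z":0,"turn":0},
    {"x":-0.04,"y":0,"z":0,"turn":0},
  ],
)

```text
time: 24.15
ee_pos: [0.5103, -0.0089, 0.0318]
tool_rot: [0.806, 0.592, 0.002, 0.009]
contact_force: [-3.4, 4.9, 13.7]
finger_gap: 0.004
grip_force: 7.0
```

Call:
jog_arm(
  motion=[
    {"x":0,"y":0,"z":-0.16,"turn":0},
    {"x":0.2,"y":0,"z":0,"turn":0},
    {"x":0.19,"y":0,"z":0,"turn":0},
    {"x":0,"y":0,"z":0,"turn":0},
    {"x":0,"y":0,"z":0.16,"turn":0},
    {"x":0,"y":0,"z":0,"turn":0},
  ],
)

```text
time: 24.75
ee_pos: [0.516, 0.0084, 0.0299]
tool_rot: [0.806, 0.591, 0.001, 0.009]
contact_force: [-0.4, 2.2, 10.3]
finger_gap: 0.008
grip_force: 5.3
```

Call:
jog_arm(
  motion=[
    {"x":-0.05,"y":0,"z":0,"turn":0},
    {"x":-0.05,"y":0,"z":0,"turn":0},
  ],
)

```text
time: 24.95
ee_pos: [0.5155, 0.0062, 0.0306]
tool_rot: [0.806, 0.592, 0.003, 0.008]
contact_force: [-0.9, 10.1, 14.5]
finger_gap: 0.004
grip_force: 7.8
```

Call:
jog_arm(
  motion=[
    {"x":-0.05,"y":0,"z":0,"turn":0},
    {"x":-0.05,"y":0,"z":0,"turn":0},
  ],
)

```text
time: 25.15
ee_pos: [0.5138, 0.0019, 0.0314]
tool_rot: [0.806, 0.592, 0.002, 0.008]
contact_force: [-4.8, 8.2, 22.2]
finger_gap: 0.005
grip_force: 11.2
```

Call:
jog_arm(
  motion=[
    {"x":-0.05,"y":0,"z":0,"turn":0},
    {"x":-0.05,"y":0,"z":0,"turn":0},
  ],
)

```text
time: 25.35
ee_pos: [0.5118, -0.0035, 0.0316]
tool_rot: [0.806, 0.592, 0.002, 0.008]
contact_force: [-4.3, 7.8, 21.6]
finger_gap: 0.005
grip_force: 11.1
```

Call:
jog_arm(
  motion=[
    {"x":-0.05,"y":0,"z":-0.016,"turn":0},
    {"x":-0.05,"y":0,"z":0,"turn":0},
  ],
)

```text
time: 25.55
ee_pos: [0.5099, -0.0084, 0.0317]
tool_rot: [0.806, 0.592, 0.002, 0.008]
contact_force: [-3.2, 8.7, 15.3]
finger_gap: 0.004
grip_force: 8.0
```

Call:
jog_arm(
  motion=[
    {"x":0,"y":0,"z":-0.8,"turn":0},
    {"x":-0.6,"y":0,"z":-0.8,"turn":0},
    {"x":-0.5,"y":0,"z":-0.6,"turn":0},
    {"x":0,"y":0,"z":0,"turn":0},
    {"x":0,"y":0,"z":0,"turn":0},
  ],
)

```text
time: 26.05
ee_pos: [0.4911, -0.0636, 0.1413]
tool_rot: [0.807, 0.59, -0.0, 0.009]
contact_force: [0.4, -0.0, -0.2]
finger_gap: 0.009
grip_force: 0.0
```

```bash
python3 st.py; python3 -c "
from h import *
snap('wrist','w9')"; python3 jaw.py w9 .4976 -.041 -107.5
```

```text
[ 0.34  0.33 -0.33  2.03  0.17  0.79 -0.39] [ 0.4911 -0.0636  0.1413] 72.3 ztool [ 0.011 -0.015 -1.   ] [ 0.4 -0.  -0.2]
 -22 222222222222222222222222222233444444444444444444444444444444444444
 -20 222222222222222223333332233222222322233222233223444444444444444444
 -18 222222222222222233333322222222122222223333332222334444444444444444
 -16 222222222222222233322222222222222222222223332222222444444444444444
 -14 222222222222222222222222222222221112222222233222222232222222222222
 -12 222222222222222222222222222222222222211222222222222222222222222222
 -10 222222222222222222222222222222222222222212222222222222222222222222
  -8 222222222222222222222222222222222222222222222222222222222222222222
  -6 222222222222222222211122222222222222122221222222222222222222222245
  -4 322222222222222222222222222222222222222222222222233443233333322356
  -2 432222222222222222222222222222222222222222122222334444444444443466
   0 432222222222222222222222222222222222222222222223444444444444434677
   2 543222222222222222222222222221222222222222222222344444444444446666
   4 444322222222222222222222222222222222222222222222234444444444566666
   6 555432222222222222222222222222222222222222222222234444444445677777
   8 455544322222222222222222222222222222222222222222344444444456667767
  10 445555443222222222111122222222222222222222222222334444434567777777
  12 444454444433444443222222222222222222222223333222234444346777777777
  14 455544444455544444444322222222222222223344443322223344567777777777
```

Stroke 5 ran at 7–9 N tangential against 3–4 N while rolling, and the opening reads ~30 mm, so the worm has stalled and the jaws are snug. Now go beside the handle to push it.

```bash
python3 -c "
from h import *
go([.466,.105,.014],72.3)"
```

```text
turn 0.02 xyz [ 3.04 -1.49  2.53]
```

Call:
jog_arm(
  motion=[
    {"x":0.8,"y":-0.4,"z":0,"turn":0},
    {"x":0.8,"y":-0.4,"z":0,"turn":0},
    {"x":0.8,"y":-0.4,"z":0.4,"turn":0},
    {"x":0.64,"y":-0.29,"z":0.5,"turn":0},
    {"x":0,"y":0,"z":0.8,"turn":0},
    {"x":0,"y":0,"z":0.4,"turn":0},
    {"x":0,"y":0,"z":0.3,"turn":0},
    {"x":0,"y":0,"z":0,"turn":0},
    {"x":0,"y":0,"z":0,"turn":0},
  ],
)

```text
time: 27.0
ee_pos: [0.4657, 0.1039, 0.0176]
tool_rot: [0.806, 0.592, -0.001, 0.008]
contact_force: [-0.6, -0.8, 1.0]
finger_gap: 0.009
grip_force: 0.0
```

```bash
python3 st.py; python3 -c "
from h import *
go([.466,.105,.014],72.3)
snap('wrist','w10');import cv2
s=get_state();print(s['contact_force'])"
```

```text
[-0.03  0.54 -0.31  2.12  0.34  0.53 -0.9 ] [0.4657 0.1039 0.0176] 72.6 ztool [ 0.007 -0.014 -1.   ] [-0.6 -0.8  1. ]
turn 0.03 xyz [ 0.02 -0.    0.07]
[-0.31560455 -0.23089885 -0.52904406]
```

Call:
jog_arm(
  motion=[
    {"x":0.03,"y":0.1,"z":0.04,"turn":0},
    {"x":0.025,"y":0.1,"z":0,"turn":0},
    {"x":0.024,"y":0.1,"z":0,"turn":0},
    {"x":0.02,"y":0.1,"z":0,"turn":0},
  ],
)

```text
time: 27.45
ee_pos: [0.4888, 0.1016, 0.0175]
tool_rot: [0.807, 0.591, 0.0, 0.009]
contact_force: [-0.4, 0.1, 0.4]
finger_gap: 0.004
grip_force: 0.0
```

Call:
jog_arm(
  motion=[
    {"x":0.017,"y":0.1,"z":0,"turn":0},
    {"x":0.014,"y":0.1,"z":0,"turn":0},
    {"x":0.01,"y":0.1,"z":0,"turn":0},
    {"x":0.007,"y":0.1,"z":0,"turn":0},
  ],
)

```text
time: 27.85
ee_pos: [0.5073, 0.0987, 0.0172]
tool_rot: [0.806, 0.591, -0.0, 0.008]
contact_force: [-2.8, 2.4, 2.4]
finger_gap: 0.008
grip_force: 1.7
```

Call:
jog_arm(
  motion=[
    {"x":0.005,"y":0.1,"z":0,"turn":0},
    {"x":0.003,"y":0.1,"z":0,"turn":0},
    {"x":0,"y":0.1,"z":0,"turn":0},
    {"x":0,"y":0.1,"z":0,"turn":0},
  ],
)

```text
time: 28.25
ee_pos: [0.527, 0.0923, 0.0175]
tool_rot: [0.807, 0.591, -0.0, 0.009]
contact_force: [-3.2, 2.3, 2.2]
finger_gap: 0.007
grip_force: 2.0
```

```bash
cat > hd.py <<'E'
from h import *
import sys
# handle angle: rays of bright metal around predicted radius 165..185 mm from nut, seen at z=.0175
c=snap("wrist",sys.argv[1]);im=cv2.GaussianBlur(c["pixels"],(3,3),0).astype(float)
for r in (.14,.155,.17,.18):
    th=np.radians(np.arange(30,100,.5));p=np.c_[.4945+r*np.cos(th),-.041+r*np.sin(th),np.full(len(th),.0175)]
    q=pix(c,p).astype(np.float32);v=cv2.remap(im,q[:,0][None],q[:,1][None],1,borderMode=cv2.BORDER_CONSTANT)[0]
    ok=(v[:,0]/(v[:,2]+1)>.75)&(v[:,1]>20)
    n,l,st,ce=cv2.connectedComponentsWithStats(ok.astype(np.uint8)[None])
    print(r,[(30+st[i,0]*.5,30+(st[i,0]+st[i,2])*.5) for i in range(1,n) if st[i,4]>4])
E
python3 hd.py w11; python3 st.py
```

```text
0.14 [(np.float64(31.0), np.float64(43.0)), (np.float64(65.0), np.float64(75.0)), (np.float64(78.5), np.float64(100.0))]
0.155 [(np.float64(30.0), np.float64(34.5)), (np.float64(64.5), np.float64(72.5))]
0.17 [(np.float64(30.5), np.float64(33.0)), (np.float64(65.0), np.float64(72.5))]
0.18 [(np.float64(65.0), np.float64(68.0)), (np.float64(69.5), np.float64(72.5))]
[ 0.01  0.6  -0.31  1.98  0.34  0.6  -0.83] [0.528  0.0918 0.0176] 72.4 ztool [ 0.011 -0.014 -1.   ] [-1.3  1.5  1.2]
```

The handle is at polar ~68.8°, so it has turned ~16.5°. Another 18 mm quickly, then small steps.

Call:
jog_arm(
  motion=[
    {"x":-0.003,"y":0.09,"z":0,"turn":0},
    {"x":-0.006,"y":0.09,"z":0,"turn":0},
    {"x":-0.009,"y":0.09,"z":0,"turn":0},
    {"x":-0.012,"y":0.09,"z":0,"turn":0},
  ],
)

```text
time: 28.7
ee_pos: [0.5437, 0.0852, 0.0177]
tool_rot: [0.807, 0.591, -0.0, 0.009]
contact_force: [-1.6, 1.7, 0.4]
finger_gap: 0.011
grip_force: 1.2
```

Call:
jog_arm(
  motion=[
    {"x":-0.003,"y":0.02,"z":0,"turn":0},
    {"x":-0.003,"y":0.02,"z":0,"turn":0},
  ],
)

```text
time: 28.9
ee_pos: [0.5452, 0.0844, 0.0177]
tool_rot: [0.807, 0.591, -0.0, 0.009]
contact_force: [-2.9, 2.7, 1.2]
finger_gap: 0.003
grip_force: 1.8
```

Call:
jog_arm(
  motion=[
    {"x":-0.006,"y":0.025,"z":0,"turn":0},
    {"x":-0.006,"y":0.025,"z":0,"turn":0},
  ],
)

```text
time: 29.1
ee_pos: [0.5472, 0.0833, 0.0178]
tool_rot: [0.806, 0.591, -0.0, 0.009]
contact_force: [-1.5, 3.0, 1.0]
finger_gap: 0.003
grip_force: 1.3
```

Call:
jog_arm(
  motion=[
    {"x":-0.006,"y":0.025,"z":0,"turn":0},
    {"x":-0.006,"y":0.02,"z":0,"turn":0},
  ],
)

```text
time: 29.3
ee_pos: [0.5495, 0.082, 0.0179]
tool_rot: [0.807, 0.591, -0.0, 0.009]
contact_force: [-1.8, 2.7, 1.0]
finger_gap: 0.004
grip_force: 1.2
```

Call:
jog_arm(
  motion=[
    {"x":-0.008,"y":0.025,"z":0,"turn":0},
    {"x":-0.008,"y":0.025,"z":0,"turn":0},
  ],
)

```text
time: 29.5
ee_pos: [0.5517, 0.0806, 0.018]
tool_rot: [0.807, 0.591, -0.0, 0.009]
contact_force: [-1.6, 2.9, 0.7]
finger_gap: 0.006
grip_force: 1.3
```

Call:
jog_arm(
  motion=[
    {"x":-0.008,"y":0.025,"z":0,"turn":0},
    {"x":-0.008,"y":0.025,"z":0,"turn":0},
  ],
)

```text
time: 29.7
ee_pos: [0.5539, 0.0791, 0.018]
tool_rot: [0.807, 0.591, 0.0, 0.009]
contact_force: [-1.9, 1.9, 0.7]
finger_gap: 0.003
grip_force: 1.4
```

Call:
jog_arm(
  motion=[
    {"x":-0.008,"y":0.025,"z":0.002,"turn":0},
    {"x":-0.008,"y":0.025,"z":0.002,"turn":0},
  ],
)

```text
time: 29.9
ee_pos: [0.5552, 0.0783, 0.0178]
tool_rot: [0.806, 0.591, -0.0, 0.008]
contact_force: [-5.5, 5.3, 4.0]
finger_gap: 0.002
grip_force: 4.0
```

Force jumped to ~7.5 N along the push and motion shortened, so this is probably the stop. I'll hold and confirm.

Call:
jog_arm(
  motion=[
    {"x":0,"y":0,"z":0,"turn":0},
    {"x":0,"y":0,"z":0,"turn":0},
  ],
)

```text
time: 30.1
ee_pos: [0.5551, 0.0784, 0.0178]
tool_rot: [0.806, 0.591, -0.0, 0.008]
contact_force: [-3.8, 4.9, 3.6]
finger_gap: 0.009
grip_force: 3.1
```

```bash
python3 st.py; python3 hd.py w12
```

```text
[ 0.05  0.63 -0.31  1.92  0.33  0.63 -0.78] [0.5551 0.0784 0.0178] 72.5 ztool [ 0.009 -0.014 -1.   ] [-3.8  4.9  3.6]
0.14 [(np.float64(30.0), np.float64(59.5))]
0.155 [(np.float64(51.0), np.float64(59.5))]
0.17 [(np.float64(51.5), np.float64(59.5))]
0.18 [(np.float64(51.5), np.float64(54.5)), (np.float64(55.5), np.float64(59.5))]
```

Call:
jog_arm(
  motion=[
    {"x":-0.003,"y":0.008,"z":0,"turn":0},
    {"x":0,"y":0,"z":0,"turn":0},
  ],
)

```text
time: 30.35
ee_pos: [0.5551, 0.0783, 0.0178]
tool_rot: [0.806, 0.591, -0.001, 0.008]
contact_force: [-4.6, 5.9, 3.1]
finger_gap: 0.009
grip_force: 3.6
```

Firm stop: no more motion at ~7 N. Back off, rise, and check the fit from above.

Call:
jog_arm(
  motion=[
    {"x":0.05,"y":-0.15,"z":0,"turn":0},
    {"x":0.05,"y":-0.3,"z":0,"turn":0},
    {"x":0,"y":-0.2,"z":-0.6,"turn":0},
    {"x":0,"y":0,"z":-0.9,"turn":0},
    {"x":-0.7,"y":0,"z":-0.9,"turn":0},
    {"x":-0.9,"y":0,"z":0,"turn":0},
    {"x":-0.9,"y":0,"z":0,"turn":0},
    {"x":-0.7,"y":0,"z":0,"turn":0},
    {"x":0,"y":0,"z":0,"turn":0},
    {"x":0,"y":0,"z":0,"turn":0},
  ],
)

```text
time: 31.35
ee_pos: [0.4785, -0.0567, 0.1336]
tool_rot: [0.808, 0.59, -0.0, 0.009]
contact_force: [-0.2, 0.2, 0.1]
finger_gap: 0.005
grip_force: 0.0
```

```bash
python3 st.py; python3 -c "
from h import *
snap('wrist','w13');snap('top','t13')"; python3 jaw.py w13 .4945 -.041 -137.5
```

```text
[ 0.36  0.33 -0.36  2.06  0.18  0.77 -0.42] [ 0.4785 -0.0567  0.1336] 72.3 ztool [ 0.011 -0.015 -1.   ] [-0.2  0.2  0.1]
 -22 333333333333333333333223223333333322222222222222222222223344332222
 -20 222222222222222222222222222222222222222222222222222234444444444322
 -18 223444444444443322233222221112211112222233333222234444444444444443
 -16 222344444444322222222222212222221221112343333222234444444444444444
 -14 322222222222222222222222222222222222222344432222234444444444444444
 -12 222222222222222222212222221122222111223322332222234444444444444444
 -10 322222222222222222111221211122211212234444433222234444444444444444
  -8 332222222222222221122221121112222222222344444432234444444444444443
  -6 432222222222222222221221122222222222332223444432234444444444444443
  -4 443222222222222222222221112222222222223322344432234444444444444434
  -2 444322222222222222211111222222222222222222234432234444444444444345
   0 444432222222222222211221122222222222212222234432234444444444443356
   2 444443222222222222122222222222222222122222234443234444444444434566
   4 444444322222222222122222222112222222211222234443234444444444345666
   6 554444432222222222222221112212122211122222234443234444444443456666
   8 554444443322222222222222212211111111122222223332234444444444566666
  10 444444444432222222222211222222221111222211222222234444444345666544
  12 544444444444333334432222222222222222211122233355333333333333333333
  14 544444444444444443433332222222222222222233333456654333333333333333
```

```bash
python3 - <<'E'
from h import *
c=load("w13");a=np.radians(-137.5);im=c["pixels"].astype(float)
for x in (-18,-10,-4,0,4):
    y=np.arange(-22,24,1.);p=np.c_[.4945+(np.cos(a)*x-np.sin(a)*y)/1000,-.041+(np.sin(a)*x+np.cos(a)*y)/1000,np.full(len(y),.0195)]
    q=pix(c,p).astype(np.float32);v=cv2.remap(im,q[:,0][None],q[:,1][None],1)[0]
    print(x,*["%d:%d/%d/%d"%(k,*w[::-1]) for k,w in zip(y,v) if k>7 or k<-12],"\n")
E
```

```text
-18 -22:248/246/239 -21:248/248/243 -20:250/249/243 -19:241/235/222 -18:167/149/131 -17:179/166/150 -16:201/184/162 -15:132/119/103 -14:93/86/72 -13:93/86/72 8:98/92/75 9:95/88/72 10:92/87/71 11:103/100/82 12:100/93/78 13:121/110/95 14:134/121/106 15:148/132/117 16:184/168/150 17:246/241/229 18:243/238/225 19:248/247/238 20:249/247/239 21:247/245/236 22:247/245/235 23:247/244/235 

-10 -22:153/139/125 -21:155/141/126 -20:154/140/126 -19:156/142/127 -18:156/142/126 -17:156/142/126 -16:151/136/122 -15:137/122/108 -14:131/117/103 -13:132/117/103 8:247/244/234 9:247/245/235 10:248/246/235 11:243/233/213 12:209/188/166 13:182/163/143 14:158/140/123 15:188/168/150 16:218/197/178 17:243/235/222 18:247/244/235 19:247/244/234 20:247/244/234 21:247/244/234 22:247/244/234 23:247/244/234 

-4 -22:151/137/124 -21:152/138/123 -20:153/139/125 -19:153/139/125 -18:153/139/124 -17:154/140/125 -16:146/132/117 -15:142/127/113 -14:148/131/116 -13:151/135/120 8:217/196/175 9:197/178/156 10:180/165/148 11:248/242/228 12:247/243/234 13:247/244/232 14:242/233/216 15:219/198/174 16:218/198/178 17:246/240/226 
[... 192 characters left out ...]
6:145/130/116 -15:139/125/111 -14:146/131/115 -13:150/133/118 8:150/132/117 9:151/131/117 10:208/182/160 11:232/215/192 12:246/241/227 13:247/242/230 14:246/237/222 15:203/180/161 16:171/152/134 17:235/227/213 18:247/244/233 19:246/243/233 20:246/243/233 21:246/243/233 22:246/243/232 23:246/243/232 

4 -22:150/136/121 -21:151/136/121 -20:150/137/122 -19:150/136/122 -18:151/138/122 -17:151/136/121 -16:145/131/117 -15:134/121/107 -14:140/125/110 -13:146/130/115 8:149/132/117 9:133/118/104 10:120/106/93 11:207/196/179 12:249/244/230 13:247/243/232 14:246/241/226 15:229/212/190 16:207/188/168 17:240/231/215 18:247/244/233 19:246/243/232 20:246/242/232 21:246/242/231 22:246/243/231 23:246/242/231
```

Thin seams at y ≈ −15.3 and +15.7 mm with continuous metal between show both jaws closed on the flats, no gap. Handing in.

```bash
python3 -c "
from cell import *
print(sign_off())"
```

```text
the job is handed in; nothing more can be done
None
```

The wrench is snug on the nut and the nut is tight: it turned about 30° clockwise until a ~7 N push moved it no further. I handed the job in at about 31 s with the arm clear of everything, but did not check the other items for movement in a final picture.

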